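# Load the ring cores into the leaning feed tube and snap its flap shut

## Task

Load the two small ferrite ring cores into the leaning feed tube, one after the other, so that they lie flat on each other as one column on the tube's floor. Then tip the spring flap over so that it snaps shut across the tube's mouth. Leave the large ring core, the solder spool, the screwdriver and the keypad box where they are.

Things in the scene. Friction and masses are not known exactly. Their poses are not given: they have to be found in the camera images.
- core_a: Small dark grey ferrite ring core: a flat ring, outer diameter 40 mm (a 16-sided prism, 39.6 mm across flats, 40.4 across corners; flats face its x axis and every 22.5 degrees on), hole 20 mm, 16 mm thick, 50 to 95 g. Starts lying flat on the bench. Origin: centre of its underside; z is the ring's axis.
- core_b: Second small dark grey ferrite ring core, the same as core_a: a flat ring, outer diameter 40 mm (a 16-sided prism, 39.6 mm across flats, 40.4 across corners; flats face its x axis and every 22.5 degrees on), hole 20 mm, 16 mm thick, 50 to 95 g. Starts lying flat on the bench. Origin: centre of its underside; z is the ring's axis.
- core_a_mid (a point): Middle of core_a, on its axis at half its thickness (8 mm from either face).
- core_b_mid (a point): Middle of core_b, likewise.
- big_core: Large dark grey ferrite ring core, outer diameter 62 mm, hole 38 mm, 18 mm thick: too large for the tube, a bystander. Origin: centre of its underside.
- tube: Grey feed tube fixed on the base, leaning 35 degrees from vertical. Bore 42 mm (16-sided, across flats), plain square rim, wall 3.5 mm, 48 mm deep, closed below, an 8 mm sight slot along each side (+y, -y). Origin: centre of inner floor, 62 mm above the bench; z runs up the tube out of the mouth, y is level, x points to the hinge side, away from where it leans (roughly away from the robot).
- tube_mouth (a point): Centre of the tube's mouth, 48 mm along the tube's z axis from its floor, about 101 mm above the bench; same axes as the tube. A core let go in the mouth may hang there by friction and must then be pushed down to the floor or onto the core below (closed fingertips fit in the bore).
- flap (a joint): Angle of the aluminium flap, rad: 0 = open stop, swung up and back, 115 degrees from shut, to the tube's +x side; 2.0 = shut across the mouth. A spring drives it from the snap point at 1.0 rad to the nearer stop (about 0.04 N m at the stops, less toward the snap point). Starts open. Plate 57 by 46 by 3 mm plus a 20 mm wide tab, 68 mm from hinge to tab end.
- flap_hinge (a point): Middle of the flap's hinge axis, which lies along the tube's y axis, 29 mm from the tube's axis on its +x side and 3 mm above the rim.
- flap_edge (a point): Middle of the end of the flap's tab, 68 mm from the hinge axis.
- spool: Solder spool standing on end, 60 mm across and 54 mm high; a bystander. Origin: centre of its underside.
- driver: Small black-handled screwdriver, 170 mm long and 26 mm thick, lying on the bench along its x axis; a bystander. Origin: under its middle.
- keypad: Black keypad box, 120 by 90 by 47 mm; a bystander. Origin: centre of its underside.
- feeder: Black base of the feed tube, fastened to the bench: plate 130 by 100 by 10 mm and a block that carries the tube. Origin on the bench, 20 mm along -x from the plate's middle; x level, away from the side to which the tube leans; z up.
Things that resemble listed ones, but are neither listed nor needed, are in the scene too. What is shaped like the core_a but pink or purple is not meant. Leave any pink or white look-alike of the core_b alone.

How it is judged:
By the outcome, as a careful person would: the job done as asked, in the order asked, and still so for the second after the job is handed in, with the robot touching nothing.
It also fails if it takes over 72 s, if anything falls off the work surface, if the arm or the gripper's body presses on something with over 40 N, if the wrist force passes 120 N, or if a joint passes its speed limit or range.

## Robot

A 6-joint arm with a two-finger parallel gripper is mounted at the origin on the work surface. World frame = base frame: x ahead of the robot, y to its left, z up, the work surface at z = 0. Lengths are in m, angles in degrees, forces in N, time in s.
With the tool pointing down it reaches from about 0.4 to 0.825 m from the base axis. Payload 7 kg.
Tool frame: the origin (TCP) lies midway between the tips of the shut fingers; the grasp point (between the pads) lies 19 mm behind it; z points along the fingers, y is the line along which they close (so a half turn about z gives the same grasp; the last joint's range is limited). The gripper opens to 88 mm and grips with 3 to 60 N. Pads are 19 mm wide; open, the fingers measure 130 mm over their backs; the gripper's body (78 mm by 193 mm) begins 47 mm behind the grasp point.
Start: joints at [82.225, 20.546, 0.682, 0, -70.136, -16.507], TCP at [0.278, 0.615, 0.197] pointing down, gripper open.
Joint ranges: [-176.03, 176.03], [-82.01, 121.73], [-58.28, 71.71], [-173.87, 95.51], [-174.79, -0.11], [-173.66, 173.66]. Speed limits (degrees/s): [136.94, 136.94, 172.46, 180, 180, 180].

## Interface

Orientations are given as a 3x3 rotation matrix whose columns are the frame's x, y, z axes.
In Python, from rig import robot gives the robot as it stands. Calls block until the motion is done:
- robot.goto(position, orientation): joint-space move of the TCP to a pose.
- robot.servo_line(position, ori=None, speed=0.15): straight line of the TCP; ori=None keeps the orientation; speed is the mean speed in m/s.
- robot.movej(angles): joint-space move.
- robot.move_gripper(opening): opening from 0.0 (shut) to 1.0 (fully open); the grip force is fixed at half the most; returns when the fingers have stopped.
- robot.dwell(seconds).
- robot.ik(position, orientation): joint angles nearest the present ones, or None.
- robot.grab_frame(name): name is "scene" or "top"; returns (picture, depth): 384x512x3 uint8, red, green, blue; 384x512 float32, m along the optical axis (not along the pixel's ray), 0 where there is no reading.
- robot.camera_info(name): a dict with "vfov" (degrees; the focal length in pixels is half the picture's height over the tangent of half this angle, whatever the lens; pixels are square), "cx", "cy" (the principal point, pixels), "view" (4x4, takes a point from world to camera coordinates). Camera axes: x right, y down, z forward; pixel columns grow to the right and rows downward; lengths in m; the calibration is good to about 2 mm. A picture is of the moment at which its call begins. camera_info takes no time and is no camera call.
A pose or a line that the arm cannot do raises robot.Unreachable and nothing moves.
- robot.job_done(): hands the job in; it is judged then, once.
Readings, each from a call of its own:
- robot.read_t(): time.
- robot.read_qpos(): joint angles.
- robot.read_qvel(): joint speeds.
- robot.read_effort(): joint torques, N m.
- robot.read_position(): TCP position.
- robot.read_tcp_rot(): TCP orientation.
- robot.read_force(): force on the tool from outside, world axes, zero at the start.
- robot.read_ft_torque(): the same for the moment, N m.
- robot.read_grip_width(): opening from 0.0 (shut) to 1.0 (fully open).
- robot.read_finger_force(): force on a finger pad.
Only numpy, scipy, OpenCV 4.12 (cv2) and the standard library are available. Lean on these libraries where they do the work, as an engineer would, in place of code of your own. Each camera call takes 0.05 s, during which the arm holds its last target. There are 200 camera calls.

## Working session

There is one attempt and no reset: what is moved stays moved. The work goes in short steps, each a Python script; the robot and the scene stay as the last script left them, time stands still between calls to the robot, and variables do not carry over. Pictures are saved under pics/ and viewed, at most 10 in all, crops included, and the job is handed in when it is done.

```bash
mkdir -p pics; ls
cat > h.py <<'E'
import numpy as np, cv2
from rig import robot
def cam(n):
    c=robot.camera_info(n); return 192/np.tan(np.radians(c["vfov"])/2),c["cx"],c["cy"],np.array(c["view"])
def cloud(n,D):
    f,cx,cy,V=cam(n); v,u=np.mgrid[:384,:512]
    P=np.stack([(u-cx)/f*D,(v-cy)/f*D,D],-1)
    return (P-V[:3,3])@V[:3,:3]
def proj(n,p):
    f,cx,cy,V=cam(n); q=V[:3,:3]@np.array(p)+V[:3,3]; return q[:2]/q[2]*f+[cx,cy]
E
python3 - <<'E'
from h import *
print(robot.camera_info("top"),robot.camera_info("scene"))
for n in("top","scene"):
    p,d=robot.grab_frame(n); np.savez(f"{n}0.npz",p=p,d=d)
    cv2.imwrite(f"pics/{n}0.png",cv2.resize(p[...,::-1],(800,600),interpolation=cv2.INTER_CUBIC))
print(robot.read_tcp_rot())
E
```

```text
pics
{'vfov': 44.90379414126275, 'cx': 248.82544643058665, 'cy': 186.48695809267917, 'view': array([[-3.48559879e-03, -9.99993559e-01, -8.55746295e-04,
         3.61907824e-02],
       [-9.92939798e-01,  3.56247501e-03, -1.18565874e-01,
         5.73378986e-01],
       [ 1.18568158e-01,  4.36431487e-04, -9.92945820e-01,
         1.33717741e+00],
       [ 0.00000000e+00,  0.00000000e+00,  0.00000000e+00,
         1.00000000e+00]])} {'vfov': 45.32854275723932, 'cx': 253.57438517135006, 'cy': 187.4833680239971, 'view': array([[ 0.60978782,  0.79254407,  0.00571977, -0.38443387],
       [ 0.56039198, -0.42604289, -0.71024523, -0.1887415 ],
       [-0.56046377,  0.4363042 , -0.70393111,  1.63381169],
       [ 0.        ,  0.        ,  0.        ,  1.        ]])}
[[ 9.11486599e-01 -4.11329458e-01 -5.06901033e-04]
 [-4.11329740e-01 -9.11485374e-01 -1.50256184e-03]
 [ 1.56015069e-04  1.57806845e-03 -9.99998743e-01]]
```

View pics/top0.png

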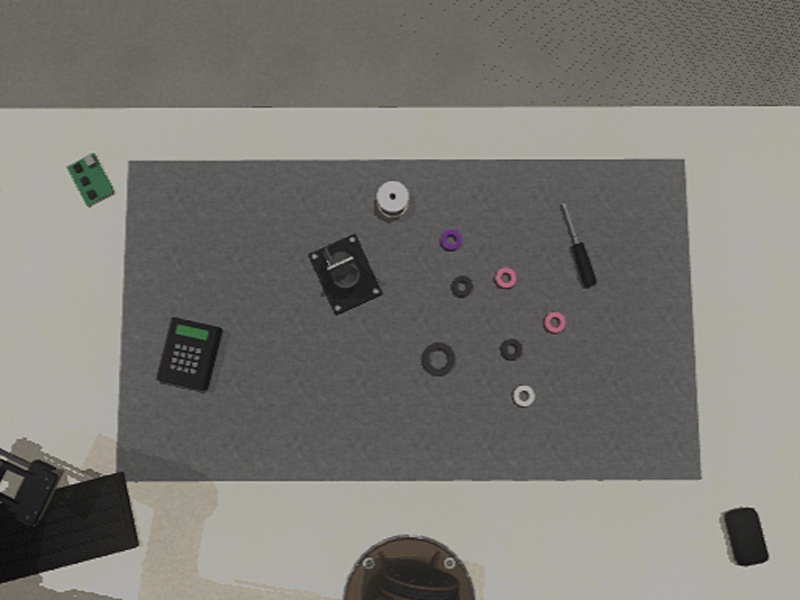

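View pics/scene0.png

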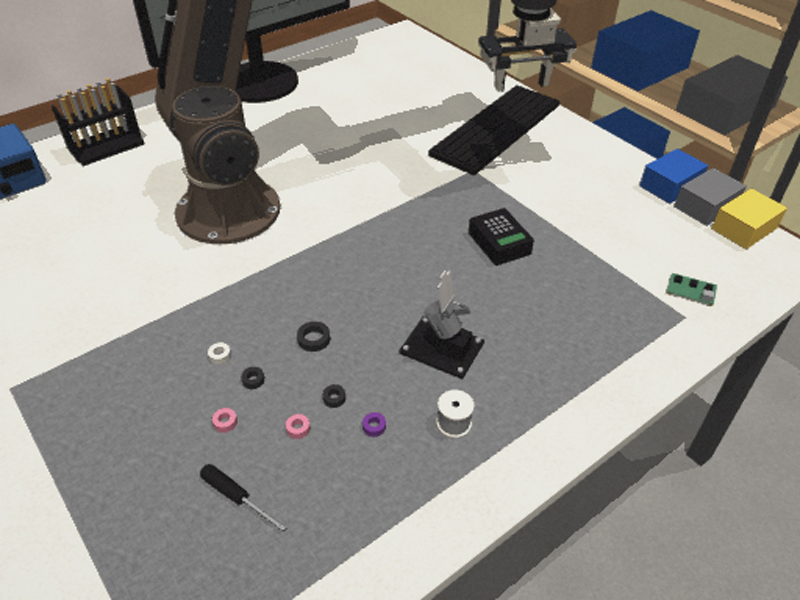

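Top view (800x600 px): the small dark cores are at (461,286) and (511,349), the big core at (438,359). The feeder is at (345,273), with its hinge to the upper left and the flap standing up. Next I'll look at the feeder close up and locate the cores.

Run:
```python
from h import *
a=np.load("top0.npz");b=np.load("scene0.npz")
c1=cv2.resize(a["p"][140:210,185:260,::-1],None,fx=8,fy=8,interpolation=cv2.INTER_CUBIC)
c2=cv2.resize(b["p"][165:245,250:315,::-1],None,fx=7,fy=7,interpolation=cv2.INTER_CUBIC)
cv2.imwrite("pics/c1.png",c1);cv2.imwrite("pics/c2.png",c2[:560])
X=cloud("top",a["d"]); print(a["d"][180:190:5,290:296])
def onplane(n,u,v,z):
    f,cx,cy,V=cam(n); R=V[:3,:3];o=-R.T@V[:3,3]; r=R.T@np.array([(u-cx)/f,(v-cy)/f,1]); return o+r*(z-o[2])/r[2]
# cores: dark ring pixels
g=a["p"].max(-1).astype(int)
for u,v in((295,183),(327,223.5),(280,230)):
    w=20 if u==280 else 12
    s=np.s_[int(v)-w:int(v)+w+1,int(u)-w:int(u)+w+1]
    bg=np.median(g[s]);m=(g[s]<bg-22).astype(np.uint8)
    n,L,st,ct=cv2.connectedComponentsWithStats(m);k=1+st[1:,4].argmax()
    cs,_=cv2.findContours((L==k).astype(np.uint8),cv2.RETR_EXTERNAL,cv2.CHAIN_APPROX_NONE)
    (x,y),r=cv2.minEnclosingCircle(cs[0]); x+=s[1].start;y+=s[0].start
    print(x,y,r,st[k],onplane("top",x,y,.013))
    Z=X[s][...,2]; mm=(L==k); print("z",np.median(Z[mm]), "xy",X[s][mm].mean(0))
    zz=(X[s][...,2]>.010);print("depth",zz.sum(),X[s][zz].mean(0) if zz.any() else 0, X[s][zz].min(0),X[s][zz].max(0))
# the same from the scene camera
gs=b["p"].max(-1).astype(int);Y=cloud("scene",b["d"])
for nm,D,(u0,v0,w) in(("scA",Y,(213,253,14)),("scB",Y,(161,241,14))):
    s=np.s_[v0-w:v0+w+1,u0-w:u0+w+1]; zz=(Y[s][...,2]>.0125)
    P=Y[s][zz];print(nm,zz.sum(),P.min(0),P.max(0),P.mean(0))
    # ground
    print(np.median(Y[s][...,2]))
```

```text
[[1.392641  1.3916571 1.3873258 1.3906004 1.4064333 1.4087719]
 [1.390313  1.3906538 1.388779  1.3913319 1.4020296 1.405526 ]]
295.10504245758057 183.1218490600586 7.1931633949279785 [  5   6  15  14 137] [ 0.58569351 -0.10467861  0.013     ]
z 0.014656404084819639 xy [ 0.58528827 -0.10464259  0.0124973 ]
depth 105 [ 0.582719   -0.10183744  0.04241262] [ 0.4109103  -0.12251482  0.01002786] [0.6043161  0.03356431 1.39575887]
326.6578950881958 223.3421049118042 7.168918609619141 [  5   6  14  14 138] [ 0.4650115  -0.19649796  0.013     ]
z 0.01508522346095913 xy [ 0.46475787 -0.19621904  0.01319604]
depth 109 [ 0.46521365 -0.19471598  0.02888332] [ 0.4109103  -0.21476954  0.01067697] [0.48387174 0.03356431 1.39575887]
280.29487228393555 229.60256385803223 10.907109260559082 [ 10   9  21  22 262] [ 0.44698308 -0.05865901  0.013     ]
z 0.017464172168918157 xy [ 0.44739834 -0.05763257  0.02096441]
depth 229 [ 0.44790252 -0.05497028  0.06035452] [ 0.4109103  -0.09436207  0.0102585 ] [0.49923778 0.03356431 1.39575887]
scA 112 [ 0.56644303 -0.48857009  0.0125681 ] [ 1.25588458 -0.08441408  1.018237  ] [ 0.5993131  -0.11205851  0.03353026]
0.0016071404777020263
scB 112 [ 0.44839806 -0.48857009  0.01254112] [ 1.25588458 -0.17755251  1.018237  ] [ 0.50292295 -0.21062525  0.0606807 ]
0.0012382805009140535
```

View pics/c1.png

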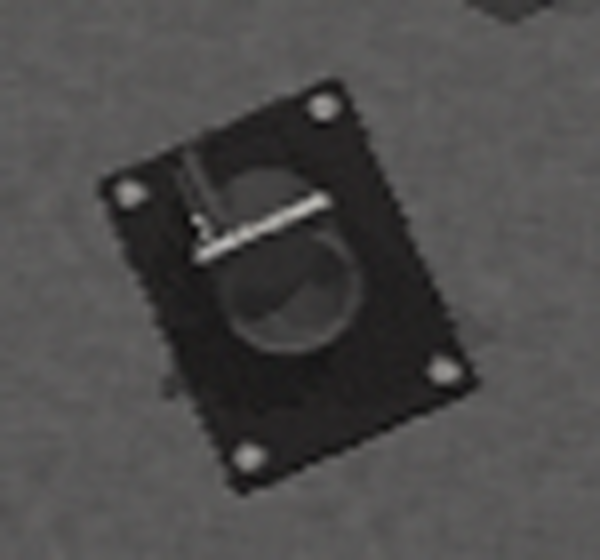

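View pics/c2.png

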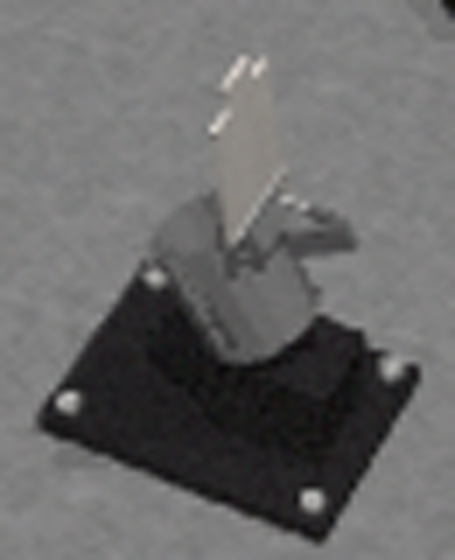

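The feeder crop shows four screws at (323,107), (130,193), (445,370) and (248,457). The plate's long axis points up and to the left, the flap stands on the +x side, and the mouth opens toward the robot. I'll fit the plate from its edges and the tube from the depth data.

```bash
cat > fit.py <<'E'
from h import *
from scipy.optimize import least_squares
T=np.load("top0.npz");S=np.load("scene0.npz")
def onplane(n,u,v,z):
    f,cx,cy,V=cam(n); R=V[:3,:3];o=-R.T@V[:3,3]; r=R.T@np.array([(u-cx)/f,(v-cy)/f,1]); return (o+r*(z-o[2])/r[2])[:2]
sc=[(323,107),(130,193),(248,457),(445,370)]
t=np.array([onplane("top",185+(u+.5)/8-.5,140+(v+.5)/8-.5,.011) for u,v in sc])
s2=[(392,370),(155,278),(67,402),(312,500)]
s=np.array([onplane("scene",250+(u+.5)/7-.5,165+(v+.5)/7-.5,.011) for u,v in s2])
for q in(t,s):
    x=(q[0]+q[1]-q[2]-q[3])/2; y=(q[1]+q[2]-q[0]-q[3])/2
    print(q.round(4).tolist(),"mid",q.mean(0),"yaw",np.degrees(np.arctan2(x[1],x[0])),np.degrees(np.arctan2(-y[0],y[1])),np.linalg.norm(x),np.linalg.norm(y))
yaw=np.arctan2(*( (t[0]+t[1]-t[2]-t[3])[::-1]));mid=t.mean(0)
ex=np.array([np.cos(yaw),np.sin(yaw)]);ey=np.array([-ex[1],ex[0]])
for n,I in(("top",T),("scene",S)):
    X=cloud(n,I["d"]);P=X[(I["d"]>0)];P=P[(abs(P[:,:2]-mid)<.09).all(1)]
    L=np.c_[(P[:,:2]-mid)@ex,(P[:,:2]-mid)@ey,P[:,2]]  # plate frame
    print(n,"plate z",np.median(L[(abs(L[:,1])<.045)&(abs(L[:,0])<.06)&(L[:,2]<.02)][:,2]))
    c,s_=np.cos(np.radians(35)),np.sin(np.radians(35))
    def tf(L,x0,y0,zo=0): # tube coords
        d=L-[x0,y0,.062+zo]; return np.c_[c*d[:,0]+s_*d[:,2],d[:,1],-s_*d[:,0]+c*d[:,2]]
    best=None
    for x0 in np.arange(-.03,.03,.005):
        def res(p):
            q=tf(L,*p); r=np.hypot(q[:,0],q[:,1]); m=(q[:,2]>.005)&(q[:,2]<.05)&(r>.0225)&(r<.028)
            return np.where(m,abs(r-.0245),.0035*((q[:,2]>.005)&(q[:,2]<.045)&(r<.04)))
        k=least_squares(res,[x0,0],diff_step=.05,x_scale=.002); 
        if best is None or k.cost<best.cost: best=k
    print(n,"grid best",best.x,best.cost)
    q=tf(L,*best.x); m=L[:,2]>.055
    np.savez(n+"_L.npz",L=L)
    if n=="scene": print(np.c_[L[m],][::6].round(4)[:60])
E
python3 fit.py
python3 - <<'E'
import numpy as np,cv2
T=np.load("top0.npz")["p"];S=np.load("scene0.npz")["p"]
a=cv2.resize(T[158:188,205:235,::-1],(600,600),interpolation=cv2.INTER_CUBIC)
cv2.imwrite("pics/rim.png",np.clip(a.astype(float)*2.2,0,255).astype(np.uint8))
E
```

```text
[[0.6788, 0.1061], [0.6461, 0.1789], [0.5459, 0.1339], [0.5784, 0.0601]] mid [0.61230122 0.11975195] yaw 24.412888552809555 24.00031291245861 0.11019052279627534 0.08019740655281908
[[0.6444, 0.1809], [0.5437, 0.1354], [0.5761, 0.062], [0.6768, 0.1083]] mid [0.61025229 0.12166474] yaw 113.93240830720896 114.50322633327913 0.07980779145905391 0.11067066129401022
top plate z 0.010743844505017936
top grid best [-0.04591316  0.00093896] 0.0001617683628043714
scene plate z 0.010742842342633074
scene grid best [-0.04420909  0.00907527] 0.00019854783003165022
[[-0.0092  0.0083  0.188 ]
 [-0.0048  0.019   0.1776]
 [-0.0104 -0.0013  0.1845]
 [-0.003   0.0228  0.1678]
 [-0.0037  0.0108  0.1738]
 [-0.0038  0.0044  0.1754]
 [-0.0047  0.0002  0.1749]
 [-0.0055 -0.0042  0.1745]
 [-0.0073 -0.013   0.1775]
 [-0.0011  0.0137  0.1577]
 [-0.001  -0.0002  0.1658]
 [-0.0039 -0.0135  0.1722]
 [-0.0002  0.0197  0.1455]
 [-0.0028 -0.0019  0.159 ]
 [-0.0051 -0.0232  0.1726]
 [ 0.0004  0.005   0.1507]
 [-0.0026 -0.015   0.163 ]
 [ 0.001   0.0186  0.1355]
 [-0.0003 -0.0064  0.1528]
 [-0.0018 -0.0228  0.1626]
 
[... 379 characters left out ...]
-0.0248  0.0204  0.0861]
 [ 0.0048 -0.0074  0.1255]
 [ 0.0213  0.0176  0.111 ]
 [-0.0302  0.0122  0.0868]
 [ 0.0028 -0.0231  0.1349]
 [ 0.0098  0.0025  0.1151]
 [ 0.0329  0.0185  0.1119]
 [-0.0299  0.0119  0.0832]
 [ 0.0022 -0.0214  0.1292]
 [ 0.0115 -0.001   0.1152]
 [ 0.0281  0.0165  0.1074]
 [-0.0319  0.0027  0.0865]
 [-0.0187  0.0147  0.082 ]
 [ 0.0091 -0.0092  0.1176]
 [ 0.0171  0.0154  0.099 ]
 [ 0.0356  0.0126  0.1107]
 [-0.0316  0.0026  0.0827]
 [-0.0203  0.019   0.0733]
 [ 0.0092 -0.0089  0.1134]
 [ 0.0187  0.0118  0.0991]
 [ 0.036   0.0125  0.107 ]
 [-0.0311 -0.0051  0.0859]
 [-0.0073 -0.0182  0.1098]
 [ 0.0084 -0.0135  0.1133]
 [ 0.0164  0.0109  0.0948]
 [ 0.0328  0.0141  0.1   ]]
```

View pics/rim.png

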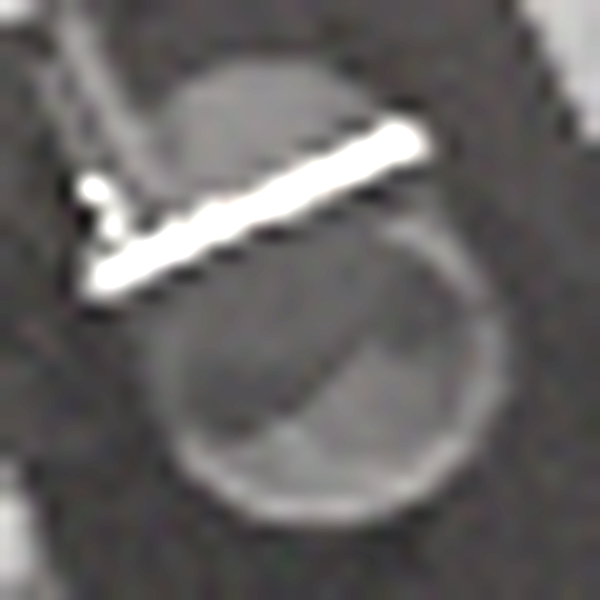

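The enlarged rim crop shows the outer rim through about (180,462), (240,508), (330,525), (420,503), (482,445), (508,360), (492,290) and (445,220). I'll fit the mouth centre to these points.

```bash
cat > fit2.py <<'E'
from h import *
from scipy.optimize import least_squares
yaw=np.radians(24.2); ex=np.array([np.cos(yaw),np.sin(yaw),0]);ey=np.array([-ex[1],ex[0],0]);ez=np.array([0,0,1.])
c,s=np.cos(np.radians(35)),np.sin(np.radians(35)); X=c*ex+s*ez; Zt=-s*ex+c*ez
pts=np.array([(180,462),(240,508),(330,525),(420,503),(482,445),(508,360),(492,290),(445,220)],float)
px=np.c_[205+(pts[:,0]+.5)/20-.5,158+(pts[:,1]+.5)/20-.5]
f,cx,cy,V=cam("top");R=V[:3,:3];o=-R.T@V[:3,3]
def tubecoords(p):
    M=np.array([p[0],p[1],.1013]);out=[]
    for u,v in px:
        r=R.T@np.array([(u-cx)/f,(v-cy)/f,1]);P=o+r*((M-o)@Zt)/(r@Zt);out.append([(P-M)@X,(P-M)@ey])
    return np.array(out)
k=least_squares(lambda p:np.hypot(*tubecoords(p).T)-.0245,[.6,.11])
print("mouth top",k.x,(k.fun*1e3).round(2))
mid=np.array([.6123,.1198]); d=k.x-mid; print("in plate frame",d@ex[:2],d@ey[:2])
for n in("top","scene"):
    L=np.load(n+"_L.npz")["L"];
    if n=="scene": L=L.copy()
    m=(L[:,2]>.125)&(L[:,2]<.18)&(abs(L[:,1])<.03)
    p=L[m]; a=np.radians(100); 
    # flap plane normal distance relative to hinge z .1204
    q=p[:,0]-(p[:,2]-.1204)*np.cos(a)/np.sin(a)
    print(n,m.sum(),"flap plane x at hinge",np.median(q),"y",np.percentile(p[:,1],[2,98]))
E
python3 fit2.py
```

```text
mouth top [0.59568961 0.11116128] [ 1.36  0.36 -0.19  0.46  0.36 -0.05 -0.19  1.84]
in plate frame -0.01869187678003207 -0.0010705665073106633
top 14 flap plane x at hinge 0.004934078741485614 y [-0.01823369  0.02386883]
scene 154 flap plane x at hinge 0.005145263893706756 y [-0.02310632  0.0225625 ]
```

```bash
cat >> h.py <<'E'
yaw=np.radians(24.2); ex=np.array([np.cos(yaw),np.sin(yaw),0]);ey=np.array([-ex[1],ex[0],0]);ez=np.array([0,0,1.])
c35,s35=np.cos(np.radians(35)),np.sin(np.radians(35)); Xt=c35*ex+s35*ez; Zt=-s35*ex+c35*ez
RD=np.c_[ex,-ey,-ez]      # tool down
RD90=np.c_[ey,ex,-ez]     # tool down, turned a quarter
RT=np.c_[Xt,-ey,-Zt]      # along the tube
M=np.array([.5949,.1133,.1013])  # mouth estimate
def pt(x,y,z): return M+x*Xt+y*ey+z*Zt   # mouth-frame point
def st(m=""):
    F=robot.read_force(); print(m,"t%.2f"%robot.read_t(),"w%.3f"%robot.read_grip_width(),"p",robot.read_position().round(4),"F",np.round(F,1),"Ft",np.round([F@Xt,F@ey,F@Zt],1))
def pick(x,y):
    robot.move_gripper(.65)
    robot.goto([x,y,.06],RD90); robot.servo_line([x,y,.009],speed=.12)
    robot.move_gripper(0); st("grip1"); robot.move_gripper(.65)
    robot.servo_line([x,y,.04],speed=.12); robot.goto([x,y,.04],RD); robot.servo_line([x,y,.009],speed=.1)
    robot.move_gripper(0); st("grip2"); robot.servo_line([x,y,.1],speed=.15); st("up")
E
python3 - <<'E'
from h import *
print(np.array(robot.read_position()))
for p,R in(((.5857,-.1047,.009),RD90),((.5857,-.1047,.009),RD),((.465,-.1965,.009),RD90),((.465,-.1965,.009),RD),(pt(0,0,.08),RT),(pt(0,0,-.032),RT),(M+.07*ex+.05*ez,RD),(M-.05*ex+.05*ez,RD)):
    print(np.round(robot.ik(p,R),0) if robot.ik(p,R) is not None else None)
pick(.5857,-.1047)
E
```

```text
[0.27739802 0.61478749 0.19579028]
[   9.   24.  -22.    0.  -44. -164.]
[  9.  24. -22.   0. -44. 106.]
[  -1.   17.  -34.   -0.  -39. -155.]
[ -1.  17. -34.   0. -39. 115.]
[ 29.  -7. -57.  30.  -6.  56.]
None
[ 29.  22.  -3.   0. -65.  85.]
[ 30.  12. -18.   0. -60.  84.]
grip1 t5.25 w0.003 p [ 0.5857 -0.1047  0.009 ] F [-0.4  0.3  0.7] Ft [0.2 0.5 0.7]
grip2 t12.12 w0.001 p [ 0.5857 -0.1047  0.009 ] F [-0.3  0.4  1.1] Ft [0.5 0.4 0.9]
up t12.88 w0.004 p [ 0.585  -0.1047  0.0992] F [-0.3 -0.9 -0.2] Ft [-0.7 -0.7  0.2]
```

View picture.

Run:
```python
from h import *
p,d=robot.grab_frame("scene"); np.savez("scene1.npz",p=p,d=d)
cv2.imwrite("pics/s1.png",cv2.resize(p[130:290,120:320,::-1],(750,600),interpolation=cv2.INTER_CUBIC))
q=robot.read_qpos(); print(q)
for s in(1,-1):
  for z in(.06,.02,-.016,-.032):
    R=RT.copy();R[:,:2]*=s;j=robot.ik(pt(0,0,z),R);print(s,z,None if j is None else np.round(j,1))
```

```text
[ 8.67086417e+00  1.76957089e+01 -1.71909061e+01 -2.60614664e-02
 -5.52212288e+01  1.05528383e+02]
1 0.06 None
1 0.02 None
1 -0.016 None
1 -0.032 None
-1 0.06 None
-1 0.02 None
-1 -0.016 None
-1 -0.032 None
```

View pics/s1.png

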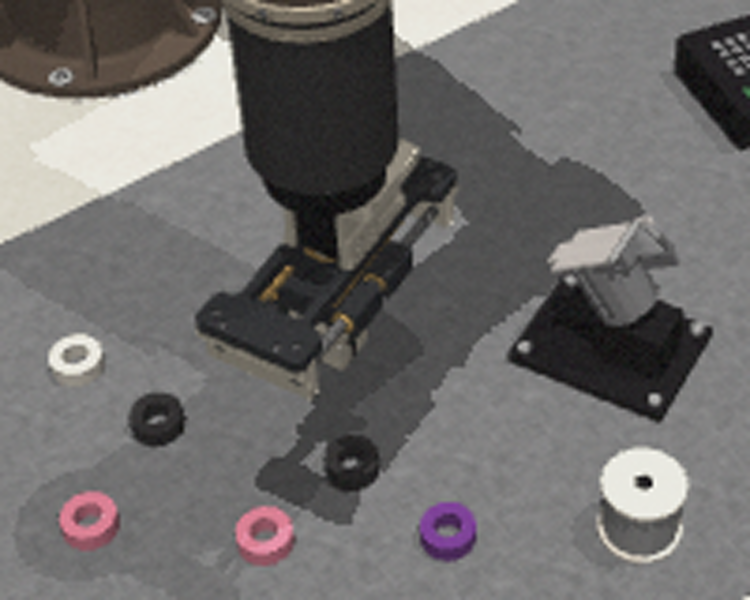

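Two problems. The flap now looks shut: my first joint-space move apparently swept over it. Also, core A still sits at crop (352,462), ungripped. I'll check the tool's position against the picture before moving again.

Run:
```python
from h import *
S=np.load("scene1.npz");d=S["d"];X=cloud("scene",d)
p=robot.read_position();R=robot.read_tcp_rot();print(R.round(3))
cr=lambda q:((proj("scene",q)-[120,130])*3.75).round(0)
print("tcp",cr(p),"core",cr([.5857,-.1047,.016]),"body ends",cr(p-.066*R[:,2]+.096*R[:,1]),cr(p-.066*R[:,2]-.096*R[:,1]), "flange",cr(p-.2*R[:,2]))
def at(u,v): return X[int(130+v/3.75),int(120+u/3.75)].round(3)
for u,v in((352,445),(300,385),(430,185),(330,350),(455,205),(320,120),(600,260),(352,462)): print((u,v),at(u,v))
j=robot.read_qpos();print(j)
for s in(1,-1):
  for a in(35,30,25,20,10):
    q=np.radians(a);z=np.sin(q)*ex-np.cos(q)*ez;x=np.cos(q)*ex+np.sin(q)*ez
    R=np.c_[x*s,-ey*s,z];r=[robot.ik(pt(0,0,h),R) for h in(.06,.01,-.016)];print(s,a,[None if k is None else np.round(k,0).tolist() for k in r])
```

```text
[[ 0.912  0.41  -0.002]
 [ 0.41  -0.912  0.   ]
 [-0.002 -0.001 -1.   ]]
tcp [341. 380.] core [349. 454.] body ends [254. 416.] [409. 226.] flange [322. 169.]
(352, 445) [ 0.576 -0.098  0.015]
(300, 385) [ 0.651 -0.171  0.208]
(430, 185) [ 0.582 -0.025  0.238]
(330, 350) [ 0.598 -0.118  0.153]
(455, 205) [0.411 0.119 0.003]
(320, 120) [ 0.625 -0.127  0.379]
(600, 260) [0.617 0.101 0.116]
(352, 462) [ 0.58  -0.102 -0.001]
[ 8.67086417e+00  1.76957089e+01 -1.71909061e+01 -2.60614664e-02
 -5.52212288e+01  1.05528383e+02]
1 35 [None, None, None]
1 30 [[32.0, -3.0, -48.0, 14.0, -15.0, 69.0], None, None]
1 25 [[32.0, -1.0, -41.0, 8.0, -25.0, 76.0], [31.0, 5.0, -42.0, 9.0, -18.0, 75.0], [31.0, 8.0, -43.0, 11.0, -15.0, 73.0]]
1 20 [[31.0, 1.0, -36.0, 4.0, -33.0, 80.0], [31.0, 7.0, -36.0, 5.0, -27.0, 79.0], [31.0, 10.0, -36.0, 5.0, -24.0, 79.0]]
1 10 [[30.0, 7.0, -26.0, 1.0, -48.0, 83.0], [30.0, 12.0, -25.0, 1.0, -43.0, 83.0], [30.0, 14.0, -25.0, 2.0, -40.0, 83.0]]
-1 35 [None, None, None]
-1 30 [[32.0, -3.0, -48.0, 14.0, -15.0, -111.0], None, None]
-1 25 [[32.0, -1.0, -41.0, 8.0, -25.0, -104.0], [31.0, 5.0, -42.0, 9.0, -18.0, -105.0], [31.0, 8.0, -43.0, 11.0, -15.0, -107.0]]
-1 20 [[31.0, 1.0, -36.0, 4.0, -33.0, -100.0], [31.0, 7.0, -36.0, 5.0, -27.0, -101.0], [31.0, 10.0, -36.0, 5.0, -24.0, -101.0]]
-1 10 [[30.0, 7.0, -26.0, 1.0, -48.0, -97.0], [30.0, 12.0, -25.0, 1.0, -43.0, -97.0], [30.0, 14.0, -25.0, 2.0, -40.0, -97.0]]
```

Run:
```python
from h import *
S=np.load("scene1.npz");X=cloud("scene",S["d"])
p=robot.read_position();R=robot.read_tcp_rot()
sub=X[150:250,160:250].reshape(-1,3);L=(sub-p)@R  # tool coords
for lo,hi in((-.02,0),(-.04,-.02),(-.06,-.04),(-.08,-.06),(-.1,-.08),(-.13,-.1)):
    m=(L[:,2]>lo)&(L[:,2]<hi)&(abs(L[:,0])<.12)&(abs(L[:,1])<.12);print(lo,hi,m.sum(),L[m][:,:2].min(0).round(3) if m.any() else'',L[m][:,:2].max(0).round(3) if m.any() else '')
T0=np.load("scene0.npz");
df=abs(S["p"].astype(int)-T0["p"]).sum(-1)
# core move check by template matching
for n,(u,v) in dict(A=(213,252),B=(161,241),big=(200,215),purple=(239,271),pink=(190,272),spool=(291,264),kp=(320,151)).items():
    w=11;t=T0["p"][v-w:v+w,u-w:u+w];q=S["p"][v-w-6:v+w+6,u-w-6:u+w+6]
    r=cv2.matchTemplate(q,t,cv2.TM_CCOEFF_NORMED);_,mx,_,l=cv2.minMaxLoc(r);print(n,mx,np.array(l)-6)
cv2.imwrite("pics/s2.png",cv2.resize(np.clip(S["p"][170:260,180:300,::-1]*1.8,0,255).astype(np.uint8),(800,600),interpolation=cv2.INTER_CUBIC))
```

```text
-0.02 0 0  
-0.04 -0.02 18 [-0.003 -0.013] [0.012 0.016]
-0.06 -0.04 42 [-0.002 -0.015] [0.014 0.019]
-0.08 -0.06 9 [0.    0.009] [0.013 0.02 ]
-0.1 -0.08 42 [-0.034 -0.087] [0.039 0.089]
-0.13 -0.1 718 [-0.039 -0.091] [0.041 0.096]
A 0.7534245252609253 [0 0]
B 0.9847167730331421 [0 0]
big 0.23059484362602234 [-5 -6]
purple 0.9970901012420654 [0 0]
pink 0.8897923827171326 [0 0]
spool 0.9997560977935791 [0 0]
kp 0.9939272403717041 [0 0]
```

View pics/s2.png

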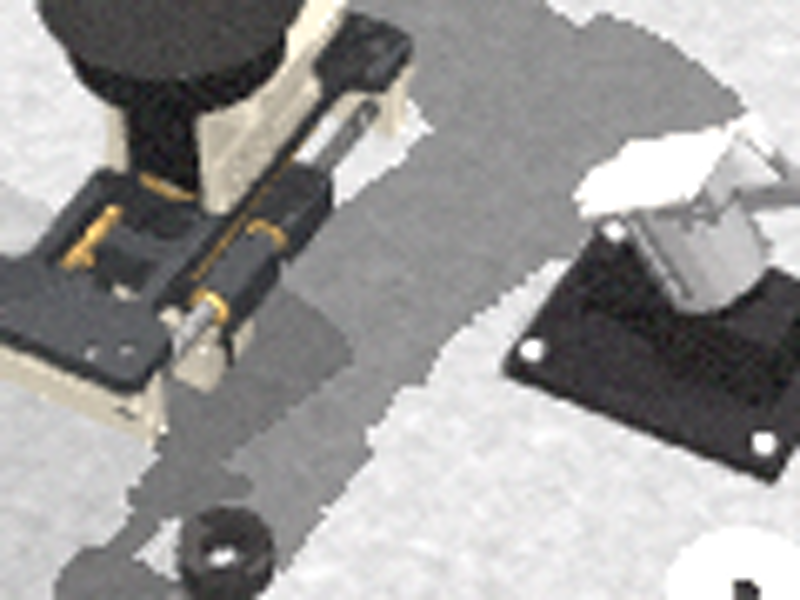

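The crop confirms the flap is shut across the mouth, and the fingertips, at about (200,390), sit higher than the reported TCP. I'll check the tool length by lowering the closed fingertips gently onto free bench.

Run:
```python
from h import *
S=np.load("scene1.npz");X=cloud("scene",S["d"])
p=robot.read_position();R=robot.read_tcp_rot()
L=((X[150:250,160:250].reshape(-1,3)-p)@R);m=(abs(L[:,0])<.03)&(abs(L[:,1])<.03)&(L[:,2]>-.07)&(L[:,2]<.05);print(np.sort(L[m][:,2])[::-1][:15].round(3))
x,y=.53,-.07
robot.servo_line([x,y,.08],speed=.25); robot.servo_line([x,y,.012],speed=.15); st("a")
z=.012
f0=robot.read_force()[2]
while z>-.022:
    z-=.002; robot.servo_line([x,y,z],speed=.03)
    f=robot.read_force()[2]
    if f-f0>3: break
st("end"); print(z)
robot.servo_line([x,y,.06],speed=.25)
```

```text
[-0.034 -0.034 -0.034 -0.035 -0.035 -0.035 -0.036 -0.036 -0.037 -0.037
 -0.038 -0.038 -0.038 -0.039 -0.039]
a t13.95 w0.007 p [ 0.5307 -0.0703  0.0121] F [ 0.1 -0.3  0.8] Ft [ 0.4 -0.3  0.7]
end t18.20 w0.010 p [ 0.5299 -0.07   -0.0221] F [-0.6 -0.1 -0.3] Ft [-0.6  0.2  0.1]
-0.022000000000000006
```

Run:
```python
from h import *
x,y=.53,-.07
robot.servo_line([x,y,-.021],speed=.25); z=-.021; f0=robot.read_force()[2]
while z>-.045:
    z-=.002; robot.servo_line([x,y,z],speed=.1)
    f=robot.read_force()[2]
    if f-f0>3: break
st("end %.4f"%z)
robot.servo_line([x,y,.02],speed=.25);st()
```

```text
end -0.0310 t20.40 w0.005 p [ 0.5302 -0.07   -0.0297] F [-5.2  1.6 16.7] Ft [ 6.2  3.6 16. ]
 t20.75 w-0.000 p [ 0.531  -0.0697  0.0213] F [-0.8 -1.4 -0.4] Ft [-1.3 -0.9  0.4]
```

The tips lie about 29 mm behind the reported TCP. I need to know whether that offset runs along the tool axis or is a fault in world z, so I'll check reach and then take a tilted pose and picture it.

```bash
cat >> h.py <<'E'
OFF=.0295
def RTa(a,s=1):
    q=np.radians(a);z=np.sin(q)*ex-np.cos(q)*ez;x=np.cos(q)*ex+np.sin(q)*ez; return np.c_[x*s,-ey*s,z]
def cmd(tip,R): return np.asarray(tip)+OFF*R[:,2]
E
python3 - <<'E'
from h import *
for a in(35,32,30,28,25,20,15):
    R=RTa(a);print(a,[(h,None if k is None else np.round(k,0).tolist()) for h in(.05,0,-.016,-.032) for k in[robot.ik(cmd(pt(0,0,h),R),R)]])
for a in(0,-10,-15,-20):
    R=RTa(a); k=[robot.ik(cmd([x,y,.009],R),R) for x,y in((.5857,-.1047),(.465,-.1965))];print(a,[None if j is None else np.round(j,0).tolist() for j in k])
# look, tilted 25 deg, well clear at present place
R=RTa(25);print(robot.ik([.53,-.02,.15],R))
robot.goto([.53,-.02,.15],R);st()
p,d=robot.grab_frame("scene");X=cloud("scene",d)
pp=robot.read_position();Rr=robot.read_tcp_rot();u,v=proj("scene",pp).astype(int);print(u,v)
L=((X[v-70:v+30,u-40:u+40].reshape(-1,3)-pp)@Rr);m=(abs(L[:,0])<.05)&(abs(L[:,1])<.05)&(L[:,2]>-.09)&(L[:,2]<.03)&(X[v-70:v+30,u-40:u+40].reshape(-1,3)[:,2]>.06)
L=L[m]
for lo in(-.09,-.08,-.07,-.06,-.05,-.04,-.03):
    k=L[(L[:,2]>lo)&(L[:,2]<=lo+.01)];print(lo,len(k),k[:,:2].min(0).round(3) if len(k) else'',k[:,:2].max(0).round(3) if len(k) else'')
print(L[:,2].max())
E
```

```text
35 [(0.05, None), (0, None), (-0.016, None), (-0.032, None)]
32 [(0.05, None), (0, None), (-0.016, None), (-0.032, None)]
30 [(0.05, [29.0, 2.0, -52.0, 25.0, -6.0, 61.0]), (0, None), (-0.016, None), (-0.032, None)]
28 [(0.05, [31.0, 3.0, -47.0, 15.0, -13.0, 69.0]), (0, None), (-0.016, None), (-0.032, None)]
25 [(0.05, [31.0, 4.0, -43.0, 9.0, -19.0, 75.0]), (0, [31.0, 10.0, -44.0, 13.0, -12.0, 71.0]), (-0.016, [30.0, 12.0, -45.0, 16.0, -9.0, 69.0]), (-0.032, [29.0, 13.0, -47.0, 22.0, -5.0, 63.0])]
20 [(0.05, [31.0, 5.0, -37.0, 5.0, -28.0, 79.0]), (0, [31.0, 11.0, -37.0, 6.0, -22.0, 79.0]), (-0.016, [30.0, 13.0, -37.0, 6.0, -20.0, 78.0]), (-0.032, [30.0, 15.0, -37.0, 7.0, -19.0, 78.0])]
15 [(0.05, [31.0, 8.0, -32.0, 3.0, -36.0, 81.0]), (0, [30.0, 13.0, -31.0, 3.0, -31.0, 82.0]), (-0.016, [30.0, 15.0, -31.0, 3.0, -29.0, 81.0]), (-0.032, [30.0, 17.0, -31.0, 3.0, -28.0, 81.0])]
0 [[9.0, 26.0, -24.0, 0.0, -40.0, 106.0], [-1.0, 19.0, -35.0, 0.0, -35.0, 115.0]]
-10 [[10.0, 30.0, -18.0, 3.0, -52.0, 102.0], [2.0, 23.0, -32.0, 5.0, -44.0, 108.0]]
-15 [[11.0, 33.0, -14.0, 4.0, -58.0, 101.0], [4.0, 26.0, -30.0, 7.0, -49.0, 105.0]]
-20 [[12.0, 35.0, -11.0, 5.0, -63.0, 100.0], [5.0, 28.0, -27.0, 8.0, -54.0, 104.0]]
[ 16.10657859  -3.57998296 -37.87964087  -6.61681071 -31.08837461
 103.01699185]
 t21.34 w0.003 p [ 0.5294 -0.0201  0.1502] F [ 0.2 -0.6 -0.2] Ft [-0.2 -0.6 -0.1]
224 191
-0.09 32 [-0.006 -0.018] [0.014 0.024]
-0.08 56 [-0.01  -0.023] [0.015 0.023]
-0.07 56 [-0.01  -0.017] [0.014 0.02 ]
-0.06 48 [-0.01  -0.016] [0.014 0.019]
-0.05 53 [-0.01  -0.016] [0.014 0.018]
-0.04 37 [-0.009 -0.018] [0.014 0.018]
-0.03 0  
-0.031126189566990058
```

The offset runs along the tool axis: the tilted fingers also end about 30 mm short, with no lateral shift. So every commanded point needs +29.5 mm along the tool.

To reopen the flap I'll pinch its tab sideways and lift it in an arc past the snap point.

```bash
cat >> h.py <<'E'
R25=RTa(25)
def go(tip,R=None,v=None):
    R=R25 if R is None else R
    if v: robot.servo_line(cmd(tip,R),R,speed=v)
    else: robot.goto(cmd(tip,R),R)
E
python3 - <<'E'
from h import *
def e(b,r=.068):
    b=np.radians(b); return pt(.029-r*np.cos(b),0,.003+r*np.sin(b))+.004*R25[:,2]
robot.move_gripper(.45)
go(e(0)+[0,0,.05]); go(e(0),v=.15)
robot.move_gripper(0); st("pinch"); 
for b in(25,50,75): go(e(b),v=.2); st(b)
robot.move_gripper(.45); go(e(75)-.06*ex+[0,0,.03],v=.3)
st("rel")
p,d=robot.grab_frame("scene"); cv2.imwrite("pics/s3.png",cv2.resize(p[120:240,200:360,::-1],(800,600),interpolation=cv2.INTER_CUBIC)); np.savez("scene3.npz",p=p,d=d)
E
```

```text
Traceback (most recent call last):
  File "h.py", line 33, in go
    if v: robot.servo_line(cmd(tip,R),R,speed=v)
          ~~~~~~~~~~~~~~~~^^^^^^^^^^^^^^^^^^^^^^
rig.Unreachable: the arm cannot follow that straight line within its joint ranges
```

Run:
```python
from h import *
R=RTa(8)
def e(b,r=.068):
    b=np.radians(b); return pt(.029-r*np.cos(b),0,.003+r*np.sin(b))+.004*R[:,2]
print([robot.ik(cmd(e(b),R),R) is not None for b in(0,25,50,75)])
go(e(0)+[0,0,.03],R); go(e(0),R,.15)
robot.move_gripper(0); st("pinch"); 
for b in(25,50,75): go(e(b),R,.2); st(b)
robot.move_gripper(.45); go(e(75)-.05*ex+[0,0,.03],R,.3)
st("rel")
p,d=robot.grab_frame("scene"); cv2.imwrite("pics/s3.png",cv2.resize(p[120:240,200:360,::-1],(800,600),interpolation=cv2.INTER_CUBIC)); np.savez("scene3.npz",p=p,d=d)
```

```text
[True, True, True, True]
pinch t24.22 w0.207 p [0.5673 0.1002 0.048 ] F [-4.  -5.  -0.7] Ft [-5.  -2.9  2.7]
25 t24.52 w0.204 p [0.5572 0.0957 0.0762] F [-1.4 -5.2 -2.4] Ft [-4.2 -4.1 -0. ]
50 t24.82 w0.202 p [0.5596 0.0968 0.1064] F [-0.9 -5.5 -0.4] Ft [-2.7 -4.7  1.4]
75 t25.12 w0.199 p [0.5735 0.1031 0.1328] F [ 1.6 -5.  -0.5] Ft [-0.8 -5.2 -0. ]
rel t26.08 w0.448 p [0.5261 0.0824 0.1623] F [ 0.7 -0.7 -0.4] Ft [ 0.1 -1.  -0.5]
```

View pics/s3.png

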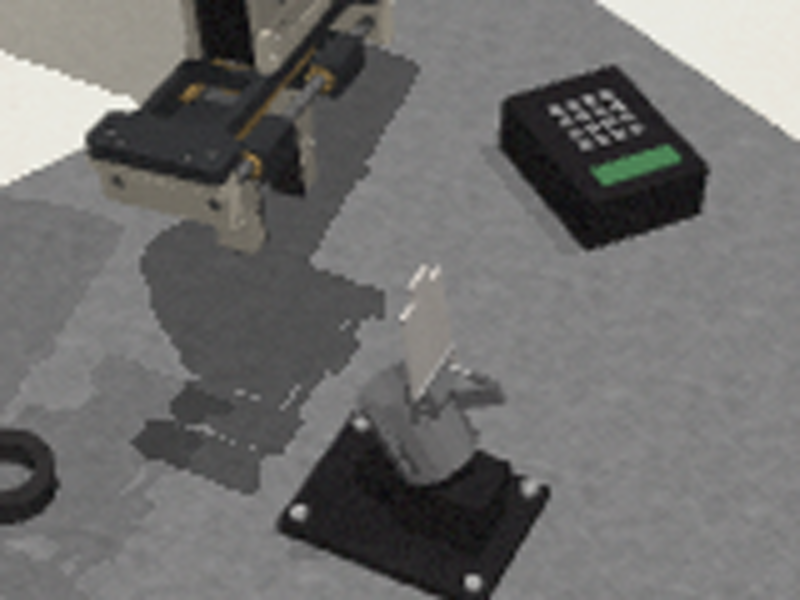

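The picture shows the flap standing open again at (430,330) and the keypad in place. The pinch force says the true centre is a little toward -y, so I'll shift the mouth estimate, then pick core_a: centre it with one grip, then grip it tilted.

```bash
cat >> h.py <<'E'
M=np.array([.5953,.1125,.1013])
RC=np.c_[-ey,-ex,-ez]; RP=RTa(-10)
def pick2(x,y):
    robot.move_gripper(.65); go([x,y,.05],RC); go([x,y,.007],RC,.15); robot.move_gripper(0); st("c1")
    robot.move_gripper(.6); go([x,y,.03],RC,.25); go([x,y,.03],RP); go([x,y,.009],RP,.15); robot.move_gripper(0); st("c2")
    go([x,y,.06],RP,.25)
    print("pad",robot.read_finger_force()); st("up")
E
python3 - <<'E'
from h import *
pick2(.5857,-.1047)
E
```

```text
c1 t28.68 w0.442 p [ 0.5864 -0.1046 -0.0215] F [-1.2  1.7  6.2] Ft [3.2 2.  5.3]
c2 t31.49 w0.438 p [ 0.5815 -0.1068 -0.0194] F [ 0.3 -0.1  3.5] Ft [ 2.2 -0.2  2.7]
pad 29.999877543887123
up t31.84 w0.435 p [ 0.582  -0.1066  0.0324] F [ 0.3 -1.  -1.3] Ft [-0.9 -1.1 -1. ]
```

```bash
cat >> h.py <<'E'
def ft(): F=robot.read_force(); return F@Xt,F@ey,F@Zt
def insert():
    go(pt(-.03,0,.06)); go(pt(0,0,.03),v=.25)
    f0=ft(); h=.0105; go(pt(0,0,h),v=.12); x=y=0; st("at mouth")
    tries=[(1,0),(-1,0),(0,1),(0,-1),(1,1),(-1,-1),(1,-1),(-1,1),(2,0),(-2,0),(0,2),(0,-2),(2,2),(-2,-2),(2,-2),(-2,2)]; k=0
    bx=by=0
    while h>.0035:
        f=ft()[2]-f0[2]
        if f<3.5: h-=.0015; go(pt(x,y,h),v=.05); continue
        if h<.0065 and f<12: h-=.0015; go(pt(x,y,h),v=.05); continue
        if k>=len(tries): break
        if h<.008: h+=.0005
        x,y=np.array(tries[k])*1e-3; k+=1; go(pt(x,y,h),v=.05)
    f=np.array(ft())-f0; st("in? h=%.4f x%.4f y%.4f k%d"%(h,x,y,k)); print(f.round(1)); return h,x,y
E
python3 - <<'E'
from h import *
insert()
E
```

```text
at mouth t33.32 w0.436 p [0.6008 0.1143 0.0821] F [ 0.2 -0.8 -0.8] Ft [-0.6 -0.8 -0.6]
in? h=0.0030 x0.0000 y0.0000 k0 t34.57 w0.440 p [0.6051 0.1169 0.0769] F [-0.  -0.6  0.4] Ft [-0.  -0.5  0.5]
[-0.1 -0.2  1.8]
```

It went in 6 mm with almost no force. Release, then close the fingers and push or probe down.

```bash
cat >> h.py <<'E'
def release_push(depths):
    robot.move_gripper(.6); go(pt(0,0,.003)-.025*R25[:,2],v=.25)
    robot.move_gripper(0); go(pt(-.003,0,.016),v=.2); f0=np.array(ft())
    for d in depths:
        go(pt(-.003,0,d),v=.1); f=np.array(ft())-f0; print("d%.3f"%d,f.round(1),"t%.2f"%robot.read_t())
        if f[2]>25: break
E
python3 - <<'E'
from h import *
release_push([.008,0,-.007,-.014,-.02])
E
```

```text
d0.008 [-0.9  0.4  0.4] t36.83
d0.000 [-0.9 -0.2 -0.3] t37.08
d-0.007 [-1.2  0.7 -0. ] t37.33
d-0.014 [-1.2 -0.5  0.1] t37.58
d-0.020 [-3.4  0.7 -2. ] t37.83
```

Run:
```python
from h import *
go(pt(-.003,0,.05),v=.3)
robot.goto(cmd([.50,-.1,.15],RP),RP)
for n in("top","scene"):
    p,d=robot.grab_frame(n); np.savez(n+"4.npz",p=p,d=d)
st()
a=np.load("top4.npz")["p"][158:188,205:235,::-1];b=np.load("scene4.npz")["p"][165:245,150:315,::-1]
A=cv2.resize(np.clip(a*2.2,0,255).astype(np.uint8),(400,400),interpolation=cv2.INTER_CUBIC)
B=cv2.resize(b,(800,388),interpolation=cv2.INTER_CUBIC)[:,380:780]
cv2.imwrite("pics/chk.png",np.hstack([A[:388],B]))
```

```text
t39.14 w0.004 p [ 0.495  -0.1015  0.1203] F [ 0.5  1.1 -1.1] Ft [ 0.1  0.8 -1.4]
```

View pics/chk.png

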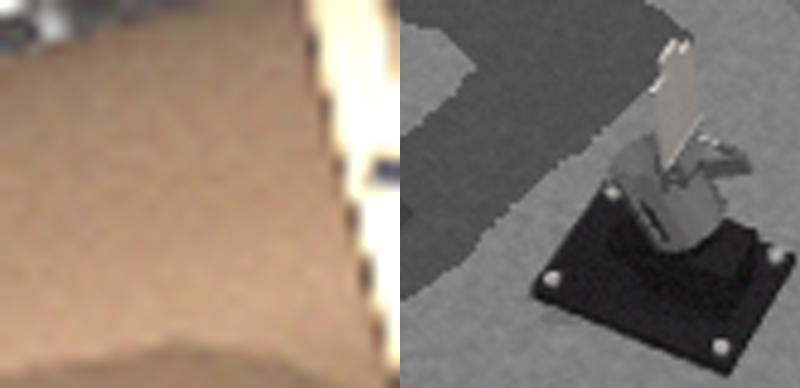

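The left half is blocked by the arm. On the right, the flap is open and the sight slot shows core_a as dark in the lower tube at (650,215). Now core_b, the same way.

Run:
```python
from h import *
pick2(.4652,-.1965)
w=robot.read_grip_width()
if w>.4:
    h,x,y=insert()
    if h<.0045: release_push([.008,0,-.007,-.013,-.0155])
st()
```

```text
c1 t42.29 w0.442 p [ 0.4658 -0.1965 -0.0217] F [-0.1  2.4  6.3] Ft [4.3 2.3 4.7]
c2 t45.07 w0.438 p [ 0.461  -0.1986 -0.0195] F [0.2 0.1 3.8] Ft [2.3 0.  3. ]
pad 29.999748249538243
up t45.42 w0.443 p [ 0.4614 -0.1985  0.0321] F [-0.5  0.4 -1.3] Ft [-1.   0.6 -0.9]
at mouth t47.18 w0.439 p [0.6006 0.1142 0.0823] F [-0.2  0.3 -0.4] Ft [-0.2  0.3 -0.3]
in? h=0.0030 x0.0000 y0.0000 k0 t48.43 w0.440 p [0.6051 0.1169 0.0769] F [0.4 0.2 0.1] Ft [ 0.5  0.  -0.2]
[1.7 0.3 0.6]
d0.008 [ 0.2 -0.5 -0.1] t50.70
d0.000 [ 0.5 -0.1  0.5] t50.95
d-0.007 [-0.8 -1.  -0.1] t51.20
d-0.013 [-0.4  0.8  0.5] t51.45
d-0.015 [ 0.1 -0.1  4.6] t51.70
 t51.70 w0.006 p [0.6125 0.1201 0.0605] F [-2.3 -0.9  3.7] Ft [0.2 0.1 4.5]
```

Contact at about -16 mm means core_b's top is where two stacked cores should end. One more gentle press, then swing the flap over from behind.

Run:
```python
from h import *
R0=RTa(0); H=M+.022*ex; H[2]=.120
w=lambda x,z:H+x*ex+z*ez
P=[w(-.03,.13),w(.06,.12),w(.055,.045),w(-.045,.03),w(-.048,.012)]
print([robot.ik(cmd(p,R0),R0) is not None for p in P])
go(pt(-.003,0,-.0165),v=.05); st("press")
go(pt(-.003,0,.05),v=.3)
go(P[0],R0); go(P[1],R0,.3); go(P[2],R0,.3); st("behind"); go(P[3],R0,.2); st("over"); go(P[4],R0,.1); st("dn")
go(w(-.05,.08),R0,.3); robot.goto(cmd(w(-.2,.1)-.08*ey,R0),R0); st("clear")
p,d=robot.grab_frame("scene"); np.savez("scene5.npz",p=p,d=d)
cv2.imwrite("pics/end.png",cv2.resize(p[150:285,130:310,::-1],(800,600),interpolation=cv2.INTER_CUBIC))
```

```text
[True, True, True, True, True]
press t51.95 w0.005 p [0.6128 0.1201 0.0601] F [-10.3  -2.6  12.7] Ft [-1.3  1.9 16.4]
behind t54.04 w0.010 p [0.6649 0.1433 0.136 ] F [ 0.  -0.2  1.4] Ft [ 0.7 -0.2  1.2]
over t54.70 w0.000 p [0.5763 0.1039 0.1228] F [-0.1  0.7  0.9] Ft [0.7 0.7 0.7]
dn t55.03 w0.005 p [0.5719 0.1019 0.1019] F [ 1.3 -0.4  0. ] Ft [ 0.9 -0.9 -0.6]
clear t56.12 w0.004 p [ 0.4654 -0.0339  0.1903] F [ 0.5 -0.2 -0.4] Ft [ 0.1 -0.4 -0.5]
```

View pics/end.png

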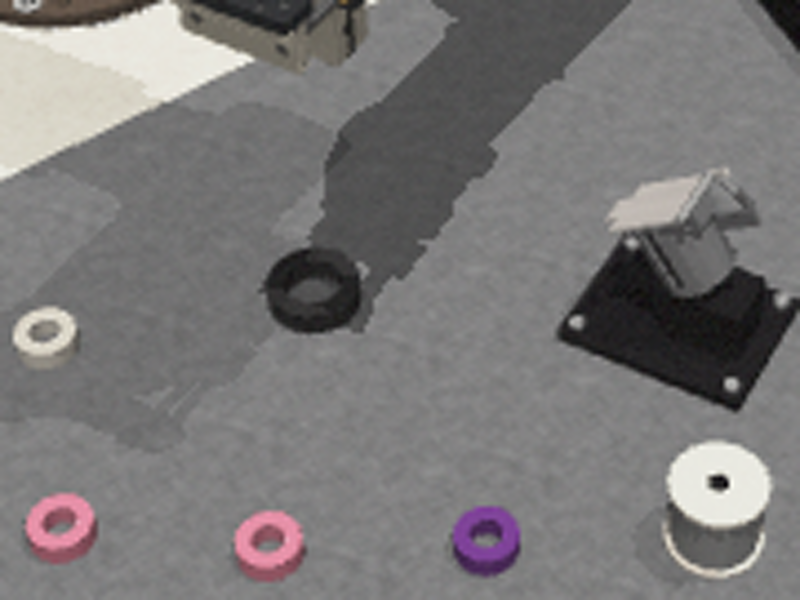

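The final picture shows the flap shut across the mouth at (670,205). Both small cores are gone from the bench, and the big core at (313,290), the spool and the look-alikes are where they were. I'm handing in.

```bash
python3 -c "
from rig import robot
robot.dwell(.3); print(robot.job_done())"
```

```text
the job is handed in; nothing more can be done
None
```

I handed the job in at about 56 s with both small cores stacked in the tube and the flap snapped shut; my first arm move had knocked the flap shut, so I reopened it before loading, and the bystanders in the last view had not moved (keypad and screwdriver outside it).

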